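# Line up the kitchen tumblers by height

## Task

Put the tumblers away on the row of four cork coasters in order of height: the tallest on the coaster next to the potted plant, then step by step down to the shortest at the other end, each one upright and centred on its coaster. The two tall blue tumblers are a matching pair: nest one fully inside the other so that they share the coaster by the plant. Do not shift the plant, and leave everything standing on its own.

Things in the scene. Friction and masses are not known exactly. Their poses are not given: they have to be found in the camera images.
- tumbler_navy: Dark navy blue tapered drinking tumbler, open at the top, 112 mm tall, outside 68 mm across at the rim, 42 mm at the foot, wall 3 mm, floor 6 mm. Origin: centre of its underside; z up. Starts upright on the counter. One of a matching pair, nested either way round; fully nested, the inner one wedges with its foot about 45 mm above the other's foot.
- tumbler_sky: Light sky blue tapered drinking tumbler, open at the top, 112 mm tall, outside 68 mm across at the rim, 42 mm at the foot, wall 3 mm, floor 6 mm. Origin: centre of its underside; z up. Starts upright on the counter. One of a matching pair, nested either way round; fully nested, the inner one wedges with its foot about 45 mm above the other's foot.
- tumbler_green: Green tapered drinking tumbler, open at the top, 96 mm tall, outside 68 mm across at the rim, 48 mm at the foot, wall 3 mm, floor 6 mm. Origin: centre of its underside; z up. Starts upright on the counter.
- tumbler_yellow: Yellow tapered drinking tumbler, open at the top, 80 mm tall, outside 68 mm across at the rim, 48 mm at the foot, wall 3 mm, floor 6 mm. Origin: centre of its underside; z up. Starts upright on the counter.
- tumbler_white: White tapered drinking tumbler, open at the top, 64 mm tall, outside 68 mm across at the rim, 48 mm at the foot, wall 3 mm, floor 6 mm. Origin: centre of its underside; z up. Starts upright on the counter.
- coaster_a: Round cork coaster, 76 mm across, 4 mm thick, with a dark dot at its centre, fixed on the wooden plank; an end coaster of the row. The row is straight, a, b, c, d in order, 100 mm apart. Origin: centre of its underside, 12 mm above the counter; its top is 16 mm above the counter. Its own y axis runs along the row from a towards d.
- coaster_b: Round cork coaster, 76 mm across, 4 mm thick, with a dark dot at its centre, fixed on the wooden plank; second in the row. The row is straight, a, b, c, d in order, 100 mm apart. Origin: centre of its underside, 12 mm above the counter; its top is 16 mm above the counter. Its own y axis runs along the row from a towards d.
- coaster_c: Round cork coaster, 76 mm across, 4 mm thick, with a dark dot at its centre, fixed on the wooden plank; third in the row. The row is straight, a, b, c, d in order, 100 mm apart. Origin: centre of its underside, 12 mm above the counter; its top is 16 mm above the counter. Its own y axis runs along the row from a towards d.
- coaster_d: Round cork coaster, 76 mm across, 4 mm thick, with a dark dot at its centre, fixed on the wooden plank; the other end coaster of the row. The row is straight, a, b, c, d in order, 100 mm apart. Origin: centre of its underside, 12 mm above the counter; its top is 16 mm above the counter. Its own y axis runs along the row from a towards d.
- plant: Small green plant in a terracotta pot, 72 mm across and about 150 mm tall with its leaves, loose on the plank, 105 to 115 mm beyond one end coaster: by a or by d. A dark wooden pepper mill 50 mm across and 128 mm tall stands likewise beyond the other end; the rest of the kitchen ware stands outside the tumblers and the row. Origin: centre of the pot's underside.
Not all that is in view belongs to the job. What is shaped like the tumbler_sky but pink is not meant. What is shaped like the tumbler_white but purple is not meant.

How it is judged:
By the outcome, as a careful person would: the job done as asked, in the order asked, and still so for the second after the job is handed in, with the robot touching nothing.
It also fails if it takes over 136 s, if anything falls off the work surface, if the arm or the gripper's body presses on something with over 40 N, if the wrist force passes 120 N, or if a joint passes its speed limit or range.

## Robot

A 7-joint arm with a two-finger parallel gripper is mounted at the origin on the work surface. World frame = base frame: x ahead of the robot, y to its left, z up, the work surface at z = 0. Lengths are in m, angles in rad, forces in N, time in s.
With the tool pointing down it reaches from about 0.4 to 0.85 m from the base axis. Payload 10.4 kg.
Tool frame: the origin (TCP) lies on the centre line of the jaws, within the pads' length; the fingertips stand 14 mm ahead of it and the grasp point (between the pads) lies 5 mm behind it (tip_reach is the z of the fingertips in the tool frame, in m); z points along the fingers, x is the direction in which the jaws open and shut, and the axes are right-handed (so a half turn about z gives the same grasp; the last joint's range is limited). The gripper opens to 87 mm and grips with 3 to 60 N. Pads are 19 mm wide; open, the fingers measure 117 mm over their backs; the gripper's body (75 mm by 190 mm) begins 51 mm behind the grasp point.
Start: joints at [1.306, 0.332, -0.065, 1.46, 0.022, 1.35, -0.088], TCP at [0.15, -0.607, 0.237] pointing down, gripper open.
Joint ranges: [-2.6, 2.6], [-0.5, 2.12], [-1.47, 1.34], [0.16, 2.42], [-1.27, 4.41], [0.06, 2.06], [-2.6, 2.6]. Speed limits (rad/s): [2.22, 2.22, 2.79, 2.79, 3.14, 3.14, 3.14].

## Interface

Orientations are given as a unit quaternion [x, y, z, w].
In Python, from bench import * gives the robot as it stands.
- The arm moves only by the tool carry_out, never from a script. Its argument "rows" is a list of rows, each a list of 5 numbers: the closure, from -1 (fully open) to 1 (shut), so that 0 is half open, then the shift along the tool's x, y, z in units of 30 mm (1.0 is 30 mm), then the turn about the tool's z in units of 5 degrees (1.0 is 5 degrees). In form: [[jaw, x, y, z, turn], ...]. A call has 1 to 20 rows; each row shifts and turns the pose as measured when the row begins, along the tool's axes as they then stand; what a row does not reach is not made up. A row lasts 1/12 s, in which the tool goes at most 41.7 mm and 7.16 degrees, less where a joint would pass 70% of its speed; a pose out of reach is approached as far as the arm can. A call is refused whole if a number of a shift passes 1 or a number of a turn 1, either way. A call with a gripper value outside its range is refused whole. The fingers move at their own pace and stop on an object; "force" is the grip in N (left out, the last holds). Time passes only in rows, so rows that do not move let the fingers close. It gives the time, the measured TCP pose, the force and the opening at its end, in the units of the state.
- read_state(): the state, without advancing time (a new reading comes with each control period).
- camera(name): name is "scene" or "side" or "wrist"; returns the picture (400x640x3 uint8, blue, green, red); there is no depth.
- camera_info(name): a dict with "fx", "fy", "cx", "cy" (pixels), "extrinsics" (4x4, takes a point from camera to world coordinates); the wrist camera has in their place "tool_from_camera" (4x4, takes a point from camera to tool coordinates, whose origin is the TCP and whose axes are the tool frame's). Camera axes: x right, y down, z forward; pixel columns grow to the right and rows downward; lengths in m; the calibration is good to about 2 mm. A picture is of the moment at which its call begins: read the wrist's pose just before it. camera_info takes no time and is no camera call.
- close_job(): hands the job in, once; it reports no verdict.
Trained networks look in the newest picture that a camera, given by its name, has taken for a name from the list of things; names that differ only in an ending like _2 or _b are one class to them, and where a whole thing is asked for, a point or a joint stands for the part that bears it (a point fixed in the world has none). Each returns a list of dicts, best first, with "conf" (0 to 1); they miss things now and then, are a little off and sometimes report something else, mostly with a low value. They report only what shows in the picture. A call takes as long as a camera call. They do not tell look-alikes from the thing itself.
- recognise(query, camera): "box" ([centre column, centre row, width, height] in pixels, round what is visible of it).
- silhouettes(query, camera): "mask" (400x640 bool, what is visible of it) and "box" ([centre column, centre row, width, height] in pixels, round what is visible of it).
- pinpoint(query, camera): "xy" ([column, row] in pixels: a listed point, or the origin of a listed thing).
The state is a dict: "time": time; "joint_positions": joint angles; "joint_vel": joint speeds; "joint_torque": joint torques, N m; "ee_pos": TCP position; "eef_rot": TCP orientation; "ft_force": force on the tool from outside, world axes, zero at the start; "torque": the same for the moment, N m; "width": finger opening in m.
Only numpy, scipy, OpenCV 4.12 (cv2) and the standard library are available. Lean on these libraries where they do the work, as an engineer would, in place of code of your own. Each camera call takes 0.05 s, during which the arm holds its last target. There are 200 camera calls.

## Working session

There is one attempt and no reset: what is moved stays moved. The work goes in short steps, Python scripts to look and compute and a tool call to move; the robot and the scene stay as the last step left them, time stands still between calls to the robot, and variables do not carry over. Pictures are saved under pics/ and viewed, about 12 in all and at most 16, crops included, and the job is handed in when it is done.

Besides the shell and the picture viewer there is one more tool, called after "Call:" as a command line: name --pt "numbers of a row" for each row, then --argument value for the rest. carry_out: Moves the arm, as the interface text tells. Its arguments: {"type":"object","properties":{"rows":{"type":"array","items":{"type":"array","items":{"type":"number"}}},"force":{"type":"number"}},"required":["rows"]}

```bash
mkdir -p pics
python3 - <<'E'
from bench import *
import cv2,numpy as np
a=camera("scene");b=camera("side")
cv2.imwrite("pics/scene0.png",a);cv2.imwrite("pics/side0.png",b)
for n in("scene","side"):
    i=camera_info(n);print(n,i["fx"],i["cx"],i["cy"],np.round(i["extrinsics"],3).tolist())
    for q in ["tumbler_navy","tumbler_sky","tumbler_green","tumbler_yellow","tumbler_white","plant","coaster_a"]:
        print(q,[(round(r["conf"],2),np.round(r["box"]).astype(int).tolist()) for r in recognise(q,n)])
print(np.round(camera_info("wrist")["tool_from_camera"],3).tolist(),read_state())
E
```

```text
scene 392.26910263066725 322.4868861818848 193.85505367681503 [[0.606, 0.57, -0.554, 0.967], [0.795, -0.432, 0.425, -0.35], [0.003, -0.699, -0.715, 0.684], [0.0, 0.0, 0.0, 1.0]]
tumbler_navy []
tumbler_sky [(0.81, [399, 168, 30, 54]), (0.71, [374, 243, 37, 32]), (0.69, [340, 161, 29, 50]), (0.58, [342, 114, 24, 44])]
tumbler_green [(0.63, [382, 138, 28, 41])]
tumbler_yellow [(0.79, [245, 214, 34, 47])]
tumbler_white [(0.89, [198, 195, 33, 35]), (0.59, [196, 238, 38, 42])]
plant [(0.85, [451, 183, 43, 56])]
coaster_a [(0.94, [290, 286, 42, 34]), (0.93, [334, 266, 34, 32]), (0.81, [372, 243, 36, 31]), (0.73, [409, 225, 37, 26])]
side 410.8707520983078 319.31687335744226 195.46288764200864 [[-0.774, -0.435, 0.461, 0.106], [-0.633, 0.514, -0.579, 0.508], [0.015, -0.74, -0.673, 0.623], [0.0, 0.0, 0.0, 1.0]]
tumbler_navy [(0.61, [346, 200, 37, 60])]
tumbler_sky [(0.81, [338, 330, 44, 71]), (0.73, [318, 236, 39, 62]), (0.41, [347, 202, 37, 58])]
tumbler_green [(0.68, [263, 296, 43, 64])]
tumbler_yellow [(0.84, [394, 177, 34, 44])]
tumbler_white [(0.73, [422, 158, 27, 36]), (0.64, [456, 188,
[... 315 characters left out ...]
me': 0.8, 'joint_positions': array([ 1.30644058,  0.33217883, -0.06471623,  1.46008957,  0.02159297,
        1.34991778, -0.08850828]), 'joint_vel': array([-0.00140665, -0.00025057, -0.0016348 , -0.00070911, -0.00102418,
        0.00082809, -0.00057255]), 'joint_torque': array([-3.04855112e-04, -6.22992468e+01,  2.44910829e-02, -3.90102124e+01,
       -6.12762035e-02,  3.13616137e-02,  4.16161970e-05]), 'ee_pos': array([ 0.14966335, -0.60683578,  0.23659378]), 'eef_rot': array([ 7.87215337e-01, -6.16678207e-01,  4.87812072e-05,  1.84167255e-05]), 'ft_force': array([ 1.00478385,  0.403934  , -1.28563639]), 'torque': array([ 0.02957267,  0.03168746, -0.02614236]), 'width': 0.08667748600806008}
```

View pictures.

Run:
```python
import cv2,numpy as np
a=cv2.imread("pics/scene0.png")[80:320,160:500];b=cv2.imread("pics/side0.png")[110:380,140:490]
cv2.imwrite("pics/a.png",cv2.resize(a,(800,565),interpolation=cv2.INTER_CUBIC));cv2.imwrite("pics/b.png",cv2.resize(b,(770,594),interpolation=cv2.INTER_CUBIC))
```

```text
(no output)
```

View pics/a.png

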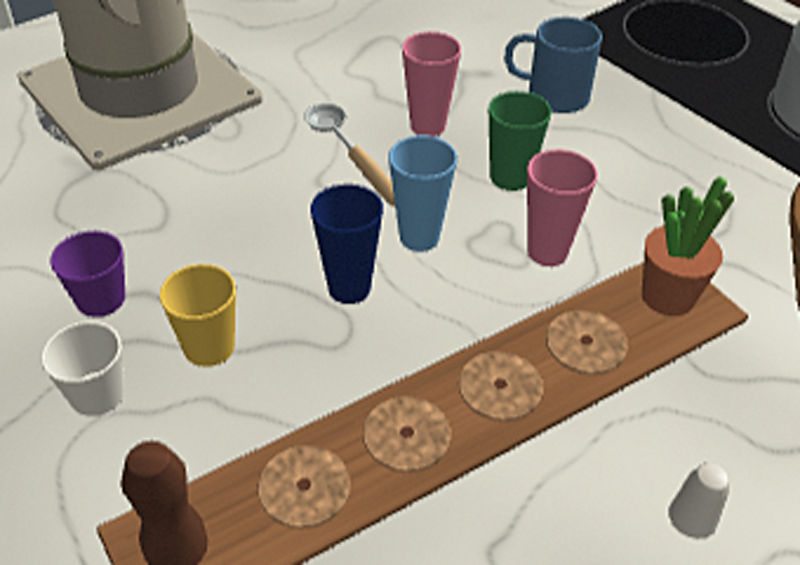

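View pics/b.png

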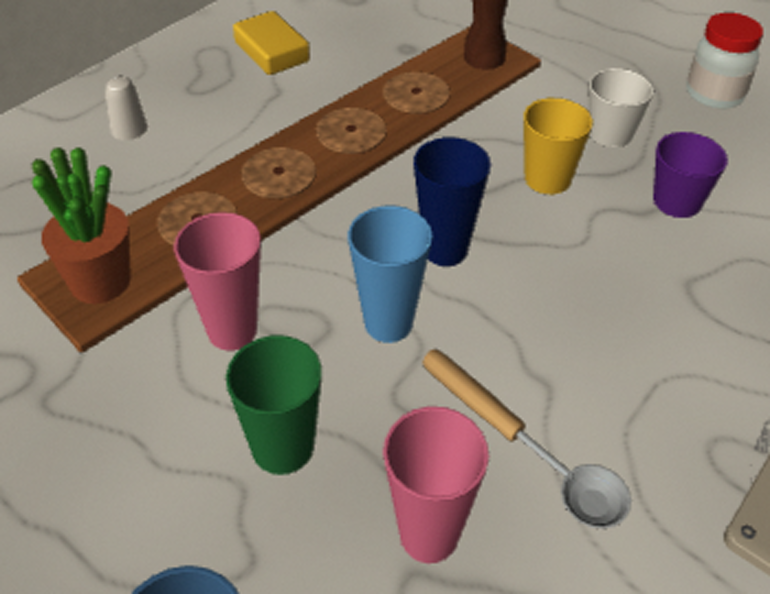

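The candidates, in scene pixels (crop/2.35 + [160, 80]):
- Sky (340,161). Look-alikes: the pinks at (399,168) and (342,114).
- Navy (308,184). Look-alike: the blue mug with a handle at (400,108).
- White (196,238). Look-alike: the purple at (198,195).
- Green (382,138) and yellow (245,214), which nothing else resembles.
- The plant is at the right end (451,183) and the mill at the left.

By colour and shape the choice is clear.

```bash
cat > h.py <<'E'
import cv2,numpy as np
from scipy.optimize import least_squares
from bench import *
CI={n:camera_info(n) for n in("scene","side")}
def proj(n,P):
    i=CI[n];E=np.linalg.inv(i["extrinsics"]);p=np.atleast_2d(P)@E[:3,:3].T+E[:3,3]
    return np.c_[i["fx"]*p[:,0]/p[:,2]+i["cx"],i["fy"]*p[:,1]/p[:,2]+i["cy"]]
t=np.linspace(0,2*np.pi,72)
def pts(x,y,z0,h,rb,rt): return np.vstack([np.c_[x+r*np.cos(t),y+r*np.sin(t),0*t+z] for r,z in((rb,z0),(rt,z0+h))])
def bb(p): return np.r_[p.min(0),p.max(0)]
def ray(n,u,v,z):
    i=CI[n];E=i["extrinsics"];d=E[:3,:3]@[(u-i["cx"])/i["fx"],(v-i["cy"])/i["fy"],1];return E[:3,3]+d*(z-E[2,3])/d[2]
H=dict(navy=.112,sky=.112,green=.096,yellow=.08,white=.064)
RB=dict(navy=.021,sky=.021,green=.024,yellow=.024,white=.024)
HS=dict(navy=((112,150,30),(130,255,255)),sky=((98,80,60),(110,255,255)),green=((60,100,20),(85,255,255)),yellow=((20,130,60),(32,255,255)))
def colmask(img,c,seed):
    m=cv2.inRange(cv2.cvtColor(img,cv2.COLOR_BGR2HSV),*HS[c]);k,l,s,ce=cv2.connectedComponentsWithStats(m)
    j=1+np.argmin([np.hypot(*(ce[q]-seed))+(1e4 if s[q][4]<150 else 0) for q in range(1,k)])
    return l==j
def mbox(m): v,u=np.nonzero(m);return np.array([u.min()-.0,v.min(),u.max()+1,v.max()+1],float)-.5
def fit(obs,c,z0=0.):
    # obs {cam:box}
    n0,b0=next(iter(obs.items()));g=ray(n0,(b0[0]+b0[2])/2,(b0[1]+b0[3])/2,H[c]/2+z0)
    f=lambda p:np.r_[tuple(bb(proj(n,pts(p[0],p[1],z0,H[c],RB[c],.034)))-b for n,b in obs.items())]
    r=least_squares(f,g[:2],loss="soft_l1");return r.x,np.round(f(r.x),1)
E
python3 - <<'E'
from h import *
im={n:cv2.imread(f"pics/{n}0.png") for n in CI}
S=dict(navy=((308,184),(346,200)),sky=((340,161),(318,236)),green=((382,138),(263,296)),yellow=((245,214),(394,177)),white=((196,238),(422,158)))
for c,s in S.items():
    o={}
    for n,sd in zip(CI,s):
        if c=="white":
            camera(n);rs=silhouettes("tumbler_white",n);m=min(rs,key=lambda r:np.hypot(*(r["box"][:2]-np.array(sd))))["mask"]
        else: m=colmask(im[n],c,sd)
        o[n]=mbox(m)
    print(c,*fit(o,c),[fit({n:o[n]},c)[0].round(3).tolist() for n in o])
for n,q in(("scene",[(160+304/2.353,80+485/2.353),(160+407/2.353,80+432/2.353),(160+500/2.353,80+384/2.353),(160+586/2.353,80+340/2.353)]),("side",[(140+416/2.2,110+91/2.2),(140+350/2.2,110+128/2.2),(140+279/2.2,110+170/2.2)])):
    for u,v in q:
        r=im[n][int(v)-4:int(v)+5,int(u)-4:int(u)+5].astype(float).sum(2);w=np.clip(np.percentile(r,40)-r,0,None);yy,xx=np.mgrid[-4:5,-4:5]
        U,V=int(u)+(w*xx).sum()/w.sum(),int(v)+(w*yy).sum()/w.sum();print(n,round(U,1),round(V,1),ray(n,U,V,.016).round(4))
for n,uv in(("scene",[(160+682/2.353,80+300/2.353),(160+172/2.353,80+545/2.353)]),):
    for p in uv: print("plant/mill base",ray(n,*p,.012).round(3))
for p in [(160+560/2.353,80+255/2.353),(160+430/2.353,80+128/2.353),(160+98/2.353,80+305/2.353)]: print("pinkR,pinkB,purple foot",ray("scene",*p,0).round(3))
E
```

```text
navy [0.44070232 0.01028115] [-0.4 -0.8  0.8  1.  -0.6 -0.6  1.   0.5] [[0.44, 0.01], [0.441, 0.01]]
sky [0.42428195 0.11366664] [-0.3 -0.5  0.1  0.3 -0.  -0.5 -0.2  0.4] [[0.425, 0.114], [0.424, 0.114]]
green [0.41031509 0.2602454 ] [-0.6 -0.2 -0.5  0.7 -1.  -0.8  0.1  1.1] [[0.41, 0.262], [0.41, 0.259]]
yellow [ 0.42173371 -0.14082331] [-0.6 -0.5  0.1  1.7 -0.6  0.3  0.2  0.6] [[0.42, -0.139], [0.422, -0.143]]
white [ 0.40798386 -0.24833789] [-0.3  0.2  0.2  1.  -0.9  1.5  0.9  0.7] [[0.407, -0.248], [0.41, -0.252]]
scene 288.8 285.5 [ 0.6078 -0.1556  0.016 ]
scene 332.5 263.2 [ 0.6187 -0.0563  0.016 ]
scene 372.2 242.8 [0.6292 0.043  0.016 ]
scene 408.9 224.1 [0.64   0.1426 0.016 ]
side 328.5 150.5 [ 0.6092 -0.1575  0.016 ]
side 298.9 167.8 [ 0.6198 -0.0579  0.016 ]
side 266.1 186.9 [0.6302 0.0414 0.016 ]
plant/mill base [0.66  0.258 0.012]
plant/mill base [ 0.589 -0.267  0.012]
pinkR,pinkB,purple foot [0.535 0.217 0.   ]
pinkR,pinkB,purple foot [0.284 0.247 0.   ]
pinkR,pinkB,purple foot [ 0.308 -0.2    0.   ]
```

Every thing was measured to about 2 mm by both cameras, and spacings and heights agree. The row runs about 6° off y, so I'll set the jaw axis perpendicular to it.

Call:
carry_out --pt "-1 0 0 -0.5 -1" --pt "-1 0 0 -0.5 -1" --pt "-1 0 0 0 -1" --pt "-1 0 0 0 -1" --pt "-1 0 0 0 -1" --pt "-1 0 0 0 -1" --pt "-1 0 0 0 -1" --pt "-1 0 0 0 -1" --pt "-1 0 0 0 -1" --pt "-1 0 0 0 -1" --pt "-1 0 0 0 -1" --pt "-1 0 0 0 -1" --pt "-1 0 0 0 -1" --pt "-1 0 0 0 -1" --force 25

```text
time: 2.17
ee_pos: [0.1497, -0.6067, 0.2682]
eef_rot: [1.0, -0.025, -0.0, 0.0]
ft_force: [0.4, 0.6, -0.2]
width: 0.0872
```

```bash
cat > go.py <<'E'
import sys,numpy as np
from bench import *
from scipy.spatial.transform import Rotation as R
s=read_state();M=R.from_quat(s["eef_rot"]).as_matrix();a=np.degrees(np.arctan2(M[1,0],M[0,0]))
print("t",round(s["time"],2),"p",s["ee_pos"].round(4),"ang",a.round(1),"w",round(s["width"],4),"F",s["ft_force"].round(1),"q",s["joint_positions"].round(2))
for k in sys.argv[1:]:
    t=np.array(eval(k),float);d=M.T@(t-s["ee_pos"])/.03;print(k,"units",d.round(2),"turn",round((a+6.1)/5,2))
E
python3 go.py "(.5,-.2,.26)" "(.424,.114,.2)"
```

```text
t 2.17 p [ 0.1497 -0.6067  0.2682] ang -2.9 w 0.0872 F [ 0.4  0.6 -0.2] q [ 1.43  0.33 -0.23  1.4   0.07  1.42  1.15]
(.5,-.2,.26) units [ 10.97 -14.14   0.27] turn 0.64
(.424,.114,.2) units [  7.91 -24.46   2.27] turn 0.64
```

Call:
carry_out --pt "-1 0.73 -0.94 0 0.64" --pt "-1 0.73 -0.94 0 0" --pt "-1 0.73 -0.94 0 0" --pt "-1 0.73 -0.94 0 0" --pt "-1 0.73 -0.94 0 0" --pt "-1 0.73 -0.94 0 0" --pt "-1 0.73 -0.94 0 0" --pt "-1 0.73 -0.94 0 0" --pt "-1 0.73 -0.94 0 0" --pt "-1 0.73 -0.94 0 0" --pt "-1 0.73 -0.94 0 0" --pt "-1 0.73 -0.94 0 0" --pt "-1 0.73 -0.94 0 0" --pt "-1 0.73 -0.94 0 0" --pt "-1 0.73 -0.94 0 0" --pt "-1 0 0 0 0"

```text
time: 3.5
ee_pos: [0.5298, -0.2008, 0.2673]
eef_rot: [0.999, -0.054, 0.001, 0.002]
ft_force: [-0.1, 1.8, -0.4]
width: 0.0873
```

```bash
python3 go.py "(.424,.114,.2)"
```

```text
t 3.5 p [ 0.5298 -0.2008  0.2673] ang -6.1 w 0.0873 F [-0.1  1.8 -0.4] q [ 0.8   0.24 -0.61  1.55  0.14  1.39  0.07]
(.424,.114,.2) units [ -4.63 -10.06   2.2 ] turn -0.01
```

Call:
carry_out --pt "-1 -0.42 -0.91 0.1 0" --pt "-1 -0.42 -0.91 0.1 0" --pt "-1 -0.42 -0.91 0.1 0" --pt "-1 -0.42 -0.91 0.1 0" --pt "-1 -0.42 -0.91 0.1 0" --pt "-1 -0.42 -0.91 0.1 0" --pt "-1 -0.42 -0.91 0.1 0" --pt "-1 -0.42 -0.91 0.1 0" --pt "-1 -0.42 -0.91 0.1 0" --pt "-1 -0.42 -0.91 0.1 0" --pt "-1 -0.42 -0.91 0.1 0" --pt "-1 0 0 0 0" --pt "-1 0 0 0 0"

```text
time: 4.58
ee_pos: [0.4191, 0.1283, 0.2314]
eef_rot: [0.999, -0.051, 0.004, 0.003]
ft_force: [0.5, 0.3, -0.1]
width: 0.0869
```

```bash
python3 go.py "(.4243,.1137,.087)";python3 - <<'E'
from h import *
cv2.imwrite("pics/w1.png",camera("wrist"))
E
```

```text
t 4.58 p [0.4191 0.1283 0.2314] ang -5.9 w 0.0869 F [ 0.5  0.3 -0.1] q [ 0.55 -0.06 -0.9   1.89 -0.04  1.28 -0.45]
(.4243,.1137,.087) units [0.19 0.44 4.82] turn 0.04
```

View pics/w1.png

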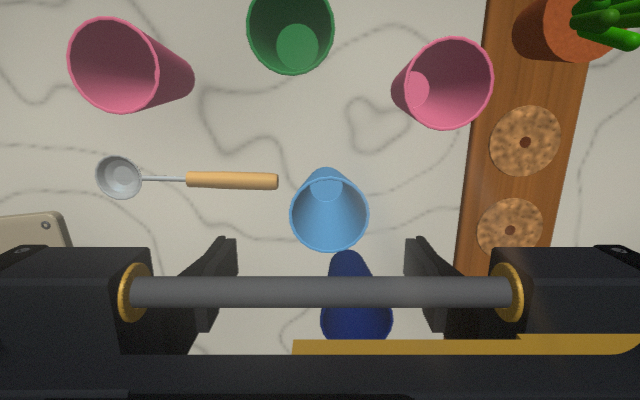

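The wrist view shows the sky tumbler at (328,210), just ahead of the jaw centre, which agrees with the computed offset. The finger lanes are clear.

Call:
carry_out --pt "-1 0.19 0.44 0 0" --pt "-1 0 0 0 0" --pt "-1 0 0 0.8 0" --pt "-1 0 0 0.8 0" --pt "-1 0 0 0.8 0" --pt "-1 0 0 0.8 0" --pt "-1 0 0 0.8 0" --pt "-1 0 0 0.8 0" --pt "-1 0 0 0 0"

```text
time: 5.38
ee_pos: [0.4293, 0.1085, 0.0843]
eef_rot: [0.998, -0.058, 0.007, 0.002]
ft_force: [-0.9, 0.1, 0.1]
width: 0.0873
```

```bash
python3 go.py "(.4243,.1137,.087)"
```

```text
t 5.38 p [0.4293 0.1085 0.0843] ang -6.6 w 0.0873 F [-0.9  0.1  0.1] q [ 0.5   0.17 -0.9   2.07  0.17  0.97 -0.6 ]
(.4243,.1137,.087) units [-0.18 -0.15 -0.09] turn -0.1
```

Call:
carry_out --pt "-1 -0.18 -0.15 -0.09 -0.1" --pt "-1 0 0 0 0" --pt "0.3 0 0 0 0" --pt "0.6 0 0 0 0" --pt "1 0 0 0 0" --pt "1 0 0 0 0" --pt "1 0 0 0 0" --pt "1 0 0 0 0" --force 25

```text
time: 6.05
ee_pos: [0.4272, 0.114, 0.093]
eef_rot: [0.998, -0.054, 0.01, 0.002]
ft_force: [0.3, -0.8, -0.6]
width: 0.0656
```

```bash
python3 go.py "(.6405,.142,.23)"
```

```text
t 6.05 p [0.4272 0.114  0.093 ] ang -6.2 w 0.0656 F [ 0.3 -0.8 -0.6] q [ 0.5   0.15 -0.91  2.06  0.16  0.98 -0.6 ]
(.6405,.142,.23) units [ 7.06 -1.69 -4.43] turn -0.03
```

Call:
carry_out --pt "1 0 0 -0.3 0" --pt "1 0 0 -0.6 0" --pt "1 0 0 -0.8 0" --pt "1 0 0 -0.8 0" --pt "1 0 0 -0.8 0" --pt "1 0 0 -0.8 0" --pt "1 0 0 -0.4 0" --pt "1 0.5 -0.12 0 0" --pt "1 0.8 -0.2 0 0" --pt "1 0.8 -0.2 0 0" --pt "1 0.8 -0.2 0 0" --pt "1 0.8 -0.2 0 0" --pt "1 0.8 -0.2 0 0" --pt "1 0.8 -0.2 0 0" --pt "1 0.8 -0.2 0 0" --pt "1 0.5 -0.1 0 0" --pt "1 0.2 0 0 0" --pt "1 0 0 0 0"

```text
time: 7.55
ee_pos: [0.639, 0.142, 0.2469]
eef_rot: [0.998, -0.054, 0.009, 0.003]
ft_force: [-0.1, -1.2, -0.1]
width: 0.0658
```

```bash
cat > see.py <<'E'
import sys
from h import *
# see.py colour z0guess scene_seed: estimates object pose free (x,y,z0) from both cams
c=sys.argv[1]
o={}
for n in CI:
    im=camera(n);m=colmask(im,c,eval(sys.argv[2 if n=="scene" else 3])) if c!="white" else silhouettes("tumbler_white",n)[0]["mask"]
    o[n]=mbox(m)
f=lambda p:np.r_[tuple(bb(proj(n,pts(p[0],p[1],p[2],H[c],RB[c],.034)))-b for n,b in o.items())]
r=least_squares(f,[.6,.05,.1],loss="soft_l1");print(c,r.x.round(4),f(r.x).round(1))
E
python3 go.py "(.6405,.142,.23)"
python3 - <<'E'
from h import *
a=camera("scene");b=camera("side")
cv2.imwrite("pics/l1.png",np.hstack([cv2.resize(a[60:300,240:500],(400,369)),cv2.resize(b[60:300,120:380],(400,369))]))
E
```

```text
t 7.55 p [0.639  0.142  0.2469] ang -6.2 w 0.0658 F [-0.1 -1.2 -0.1] q [ 0.29  0.51 -0.85  1.34  0.39  1.44 -0.64]
(.6405,.142,.23) units [ 0.04 -0.01  0.56] turn -0.03
```

View pics/l1.png

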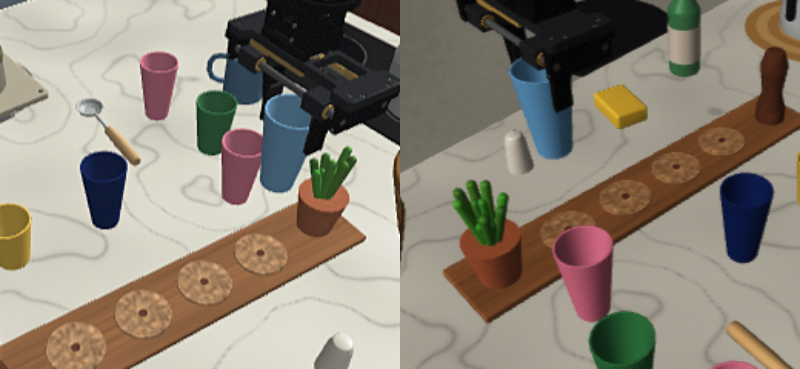

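The sky tumbler hangs straight in the jaws next to the plant, which hasn't moved. Lowering it.

Call:
carry_out --pt "1 0 0 0.3 0" --pt "1 0 0 0.6 0" --pt "1 0 0 0.7 0" --pt "1 0 0 0.7 0" --pt "1 0 0 0.7 0" --pt "1 0 0 0.5 0" --pt "1 0 0 0.2 0" --pt "1 0 0 0.1 0" --pt "1 0 0 0 0"

```text
time: 8.4
ee_pos: [0.6331, 0.1401, 0.1307]
eef_rot: [0.999, -0.053, 0.011, 0.004]
ft_force: [-0.7, -0.2, -1.4]
width: 0.066
```

```bash
python3 go.py "(.639,.1425,.109)"
```

```text
t 8.4 p [0.6331 0.1401 0.1307] ang -6.0 w 0.066 F [-0.7 -0.2 -1.4] q [ 0.29  0.58 -0.82  1.51  0.46  1.23 -0.69]
(.639,.1425,.109) units [ 0.17 -0.11  0.73] turn 0.01
```

Call:
carry_out --pt "1 0.17 -0.11 0.1 0" --pt "1 0 0 0.2 0" --pt "1 0 0 0.2 0" --pt "1 0 0 0.15 0" --pt "1 0 0 0 0" --pt "1 0 0 0 0"

```text
time: 8.9
ee_pos: [0.641, 0.1437, 0.113]
eef_rot: [0.998, -0.053, 0.014, 0.004]
ft_force: [0.2, 0.8, -1.0]
width: 0.066
```

```bash
python3 go.py "(.639,.1425,.109)"
```

```text
t 8.9 p [0.641  0.1437 0.113 ] ang -6.1 w 0.066 F [ 0.2  0.8 -1. ] q [ 0.28  0.61 -0.8   1.5   0.48  1.21 -0.71]
(.639,.1425,.109) units [-0.06  0.05  0.13] turn 0.01
```

Call:
carry_out --pt "1 -0.1 0 0 0" --pt "1 0 0.02 0.1 0" --pt "1 0 0 0.1 0" --pt "1 0 0 0 0" --pt "1 0 0 0 0"

```text
time: 9.32
ee_pos: [0.6387, 0.1436, 0.1083]
eef_rot: [0.998, -0.053, 0.015, 0.003]
ft_force: [-0.8, -0.2, -1.1]
width: 0.0659
```

```bash
python3 go.py "(.638,.143,.109)"; python3 see.py sky "(380,190)" "(230,200)"
```

```text
t 9.32 p [0.6387 0.1436 0.1083] ang -6.1 w 0.0659 F [-0.8 -0.2 -1.1] q [ 0.28  0.61 -0.8   1.52  0.48  1.19 -0.71]
(.638,.143,.109) units [-0.02  0.02 -0.02] turn 0.01
sky [0.6342 0.147  0.0129] [-0.8 -0.1  8.5  0.3 -0.2 -1.4  0.9  6.2]
```

Call:
carry_out --pt "1 0 0 0.05 0" --pt "-0.2 0 0 0 0" --pt "-1 0 0 0 0" --pt "-1 0 0 0 0" --pt "-1 0 0 -0.8 0" --pt "-1 0 0 -1 0" --pt "-1 0 0 -1 0" --pt "-1 0 0 -1 0" --pt "-1 0 0 -0.5 0" --pt "-1 0 0 0 0"

```text
time: 10.25
ee_pos: [0.6337, 0.1445, 0.2396]
eef_rot: [0.999, -0.053, 0.013, 0.004]
ft_force: [0.3, -0.2, 0.6]
width: 0.0871
```

```bash
python3 go.py "(.4407,.0103,.2)"; python3 see.py sky "(410,210)" "(230,200)"
```

```text
t 10.25 p [0.6337 0.1445 0.2396] ang -6.0 w 0.0871 F [ 0.3 -0.2  0.6] q [ 0.3   0.5  -0.85  1.37  0.39  1.42 -0.65]
(.4407,.0103,.2) units [-5.96  5.12  1.19] turn 0.01
sky [0.6395 0.1423 0.0172] [-0.4 -0.3  0.4  0.6 -0.4 -1.3  0.6  2.3]
```

Sky stands on the coaster by the plant, within about 1 mm of the centre. Now navy.

Call:
carry_out --pt "-1 -0.85 0.73 0.1 0" --pt "-1 -0.85 0.73 0.2 0" --pt "-1 -0.85 0.73 0.2 0" --pt "-1 -0.85 0.73 0.2 0" --pt "-1 -0.85 0.73 0.2 0" --pt "-1 -0.85 0.73 0.2 0" --pt "-1 -0.85 0.73 0.1 0" --pt "-1 0 0 0 0"

```text
time: 11.02
ee_pos: [0.4244, 0.0038, 0.1782]
eef_rot: [0.998, -0.055, 0.0, 0.002]
ft_force: [0.2, -0.4, 0.3]
width: 0.0872
```

```bash
python3 go.py "(.4407,.0103,.09)"
```

```text
t 11.02 p [0.4244 0.0038 0.1782] ang -6.3 w 0.0872 F [ 0.2 -0.4  0.3] q [ 0.82 -0.04 -0.9   2.   -0.03  1.17 -0.18]
(.4407,.0103,.09) units [ 0.51 -0.29  2.94] turn -0.04
```

Call:
carry_out --pt "-1 0.51 -0.29 0 0" --pt "-1 0 0 0 0" --pt "-1 0 0 0.9 0" --pt "-1 0 0 0.9 0" --pt "-1 0 0 0.9 0" --pt "-1 0 0 0 0"

```text
time: 11.52
ee_pos: [0.4356, 0.0062, 0.0894]
eef_rot: [0.998, -0.058, -0.003, 0.003]
ft_force: [-1.3, 0.4, 0.1]
width: 0.0872
```

```bash
python3 go.py "(.4407,.0103,.09)"
```

```text
t 11.52 p [0.4356 0.0062 0.0894] ang -6.7 w 0.0872 F [-1.3  0.4  0.1] q [ 0.75  0.16 -0.91  2.06  0.16  0.99 -0.36]
(.4407,.0103,.09) units [ 0.15 -0.15 -0.02] turn -0.11
```

Call:
carry_out --pt "-1 0.15 -0.15 0 -0.1" --pt "-1 0 0 0 0" --pt "0.6 0 0 0 0" --pt "1 0 0 0 0" --pt "1 0 0 0 0" --pt "1 0 0 0 0" --pt "1 0 0 0 0"

```text
time: 12.1
ee_pos: [0.4424, 0.0116, 0.0929]
eef_rot: [0.999, -0.052, -0.002, 0.002]
ft_force: [0.9, -0.5, -0.7]
width: 0.065
```

```bash
python3 go.py "(.6395,.1423,.27)"
```

```text
t 12.1 p [0.4424 0.0116 0.0929] ang -6.0 w 0.065 F [ 0.9 -0.5 -0.7] q [ 0.74  0.17 -0.92  2.05  0.17  1.   -0.36]
(.6395,.1423,.27) units [ 6.06 -4.99 -5.95] turn 0.02
```

Call:
carry_out --pt "1 0 0 -0.4 0" --pt "1 0 0 -0.9 0" --pt "1 0 0 -0.9 0" --pt "1 0 0 -0.9 0" --pt "1 0 0 -0.9 0" --pt "1 0 0 -0.9 0" --pt "1 0 0 -0.9 0" --pt "1 0.5 -0.4 0 0" --pt "1 0.8 -0.65 0 0" --pt "1 0.8 -0.65 0 0" --pt "1 0.8 -0.65 0 0" --pt "1 0.8 -0.65 0 0" --pt "1 0.8 -0.65 0 0" --pt "1 0.8 -0.65 0 0" --pt "1 0.5 -0.4 0 0" --pt "1 0 0 0 0"

```text
time: 13.43
ee_pos: [0.6361, 0.138, 0.2887]
eef_rot: [0.998, -0.056, 0.001, 0.005]
ft_force: [-0.5, -0.1, -1.1]
width: 0.0648
```

```bash
python3 go.py "(.6395,.1435,.22)"; python3 see.py navy "(400,160)" "(230,120)"
```

```text
t 13.43 p [0.6361 0.138  0.2887] ang -6.4 w 0.0648 F [-0.5 -0.1 -1.1] q [ 0.33  0.53 -0.94  1.26  0.43  1.55 -0.66]
(.6395,.1435,.22) units [ 0.08 -0.22  2.29] turn -0.06
navy [0.6323 0.1376 0.1961] [-1.4 -0.3  6.4  0.5 -0.7 -1.   4.7  2.4]
```

Call:
carry_out --pt "1 0.08 -0.22 0 0" --pt "1 0 0 0.6 0" --pt "1 0 0 0.6 0" --pt "1 0 0 0.5 0" --pt "1 0 0 0 0"

```text
time: 13.95
ee_pos: [0.6362, 0.1397, 0.2422]
eef_rot: [0.998, -0.058, 0.004, 0.006]
ft_force: [-0.6, 0.4, -0.6]
width: 0.0652
```

```bash
python3 go.py "(.6395,.1435,.155)"
python3 - <<'E'
from h import *
a=camera("scene");b=camera("side")
cv2.imwrite("pics/n1.png",np.hstack([cv2.resize(a[90:270,340:490],(400,480)),cv2.resize(b[90:270,140:290],(400,480))]))
E
```

```text
t 13.95 p [0.6362 0.1397 0.2422] ang -6.6 w 0.0652 F [-0.6  0.4 -0.6] q [ 0.34  0.54 -0.93  1.34  0.45  1.46 -0.68]
(.6395,.1435,.155) units [ 0.07 -0.17  2.91] turn -0.11
```

View pics/n1.png

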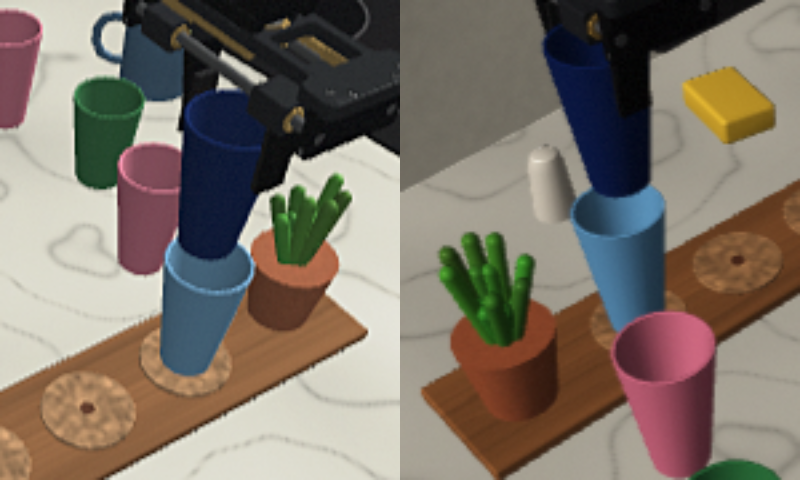

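Navy's foot is centred over sky's mouth in both views. Lowering it in.

Call:
carry_out --pt "1 0.07 -0.19 0 -0.1" --pt "1 0 0 0.6 0" --pt "1 0 0 0.8 0" --pt "1 0 0 0.6 0" --pt "1 0 0 0 0"

```text
time: 14.47
ee_pos: [0.6439, 0.1471, 0.1925]
eef_rot: [0.999, -0.053, 0.012, 0.004]
ft_force: [-0.9, -0.9, -0.4]
width: 0.0651
```

```bash
python3 go.py "(.639,.1445,.155)"
```

```text
t 14.47 p [0.6439 0.1471 0.1925] ang -6.1 w 0.0651 F [-0.9 -0.9 -0.4] q [ 0.33  0.58 -0.92  1.4   0.48  1.37 -0.7 ]
(.639,.1445,.155) units [-0.18  0.1   1.25] turn 0.0
```

Call:
carry_out --pt "1 -0.21 0.09 0 0" --pt "1 0 0 0 0" --pt "1 0 0 0.5 0" --pt "1 0 0 0.4 0" --pt "1 0 0 0 0"

```text
time: 14.88
ee_pos: [0.6394, 0.1464, 0.1698]
eef_rot: [0.998, -0.053, 0.015, 0.003]
ft_force: [-0.4, -1.0, -2.1]
width: 0.0649
```

```bash
python3 go.py "(.638,.1445,.155)"
```

```text
t 14.88 p [0.6394 0.1464 0.1698] ang -6.1 w 0.0649 F [-0.4 -1.  -2.1] q [ 0.34  0.59 -0.91  1.45  0.49  1.32 -0.72]
(.638,.1445,.155) units [-0.05  0.07  0.49] turn 0.01
```

Call:
carry_out --pt "1 -0.06 0.05 0.1 0" --pt "1 0 0 0.2 0" --pt "1 0 0 0.2 0" --pt "1 0 0 0 0"

```text
time: 15.22
ee_pos: [0.6381, 0.1454, 0.1542]
eef_rot: [0.998, -0.053, 0.016, 0.003]
ft_force: [-1.3, 0.6, -1.0]
width: 0.0653
```

```bash
python3 go.py "(.638,.1445,.155)"
```

```text
t 15.22 p [0.6381 0.1454 0.1542] ang -6.1 w 0.0653 F [-1.3  0.6 -1. ] q [ 0.34  0.59 -0.91  1.47  0.5   1.29 -0.72]
(.638,.1445,.155) units [ 0.    0.03 -0.03] turn 0.01
```

Call:
carry_out --pt "1 0 0 0.15 0" --pt "1 0 0 0.15 0"

```text
time: 15.38
ee_pos: [0.6418, 0.1471, 0.1513]
eef_rot: [0.998, -0.053, 0.02, 0.001]
ft_force: [-6.1, -1.8, 31.9]
width: 0.0652
```

```bash
python3 go.py
```

```text
t 15.38 p [0.6418 0.1471 0.1513] ang -6.1 w 0.0652 F [-6.1 -1.8 31.9] q [ 0.34  0.6  -0.91  1.47  0.51  1.27 -0.73]
```

Pressing met 32 N at the expected wedge height. Relieving the load and releasing.

Call:
carry_out --pt "1 -0.12 0.05 -0.1 0" --pt "-0.2 0 0 0 0" --pt "-1 0 0 0 0" --pt "-1 0 0 0 0" --pt "-1 0 0 -0.6 0" --pt "-1 0 0 -1 0" --pt "-1 0 0 -1 0" --pt "-1 0 0 -0.6 0" --pt "-1 0 0 0 0"

```text
time: 16.13
ee_pos: [0.6336, 0.1457, 0.2502]
eef_rot: [0.998, -0.053, 0.018, 0.001]
ft_force: [0.1, -0.2, 0.7]
width: 0.0861
```

```bash
python3 go.py "(.4103,.2602,.18)"; python3 see.py navy "(400,190)" "(230,160)"
python3 - <<'E'
from h import *
a=camera("scene");b=camera("side")
cv2.imwrite("pics/n2.png",np.hstack([cv2.resize(a[90:270,340:490],(400,480)),cv2.resize(b[90:270,140:290],(400,480))]))
E
```

```text
t 16.13 p [0.6336 0.1457 0.2502] ang -6.1 w 0.0861 F [ 0.1 -0.2  0.7] q [ 0.35  0.52 -0.95  1.36  0.44  1.44 -0.68]
(.4103,.2602,.18) units [-7.89 -3.01  2.05] turn 0.0
navy [0.6384 0.1461 0.0602] [-1.6 -1.2  1.  19.5 -0.9 -1.3  1.  23.3]
```

View pics/n2.png

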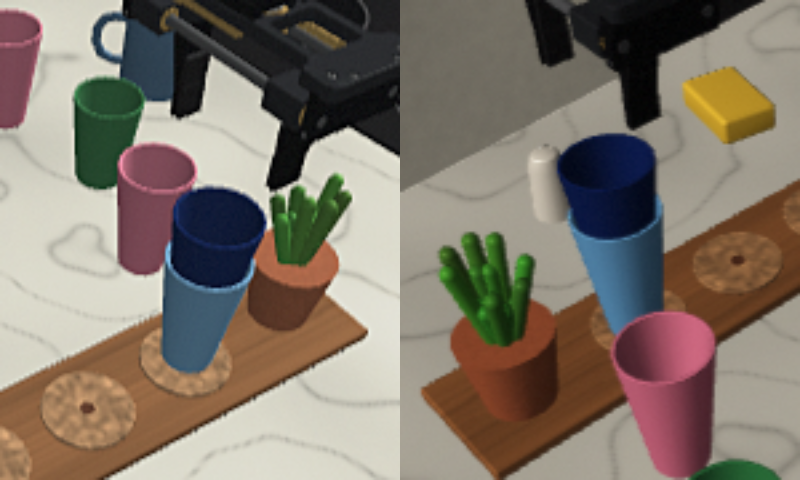

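Navy is fully nested (foot at z≈0.060 against 0.061 expected), upright, and the plant is untouched. Next green.

Call:
carry_out --pt "-1 -0.85 -0.33 0 0" --pt "-1 -0.85 -0.33 0 0" --pt "-1 -0.85 -0.33 0 0" --pt "-1 -0.85 -0.33 0 0" --pt "-1 -0.85 -0.33 0.3 0" --pt "-1 -0.85 -0.33 0.3 0" --pt "-1 -0.85 -0.33 0.3 0" --pt "-1 -0.85 -0.33 0.3 0" --pt "-1 -0.6 -0.2 0.2 0" --pt "-1 0 0 0 0"

```text
time: 17.17
ee_pos: [0.4084, 0.2509, 0.1792]
eef_rot: [0.998, -0.056, 0.006, 0.006]
ft_force: [-1.0, 0.2, -0.2]
width: 0.0868
```

```bash
python3 go.py "(.4103,.2602,.074)"
```

```text
t 17.17 p [0.4084 0.2509 0.1792] ang -6.5 w 0.0868 F [-1.   0.2 -0.2] q [ 0.4   0.19 -1.13  1.87  0.2   1.2  -0.91]
(.4103,.2602,.074) units [-0.02 -0.35  3.5 ] turn -0.07
```

Call:
carry_out --pt "-1 0 -0.35 0 0" --pt "-1 0 0 0 0" --pt "-1 0 0 0.9 0" --pt "-1 0 0 0.9 0" --pt "-1 0 0 0.9 0" --pt "-1 0 0 0.6 0" --pt "-1 0 0 0 0"

```text
time: 17.75
ee_pos: [0.4115, 0.2554, 0.0726]
eef_rot: [0.998, -0.057, 0.004, 0.007]
ft_force: [-0.2, -0.1, -0.7]
width: 0.0871
```

```bash
python3 go.py "(.4103,.2602,.074)"
```

```text
t 17.75 p [0.4115 0.2554 0.0726] ang -6.6 w 0.0871 F [-0.2 -0.1 -0.7] q [ 0.26  0.37 -1.04  1.96  0.4   1.02 -1.08]
(.4103,.2602,.074) units [-0.06 -0.15 -0.05] turn -0.1
```

Call:
carry_out --pt "-1 -0.05 -0.16 0 -0.1" --pt "-1 0 0 0 0" --pt "0.6 0 0 0 0" --pt "1 0 0 0 0" --pt "1 0 0 0 0" --pt "1 0 0 0 0" --pt "1 0 0 0 0"

```text
time: 18.33
ee_pos: [0.4131, 0.2607, 0.0762]
eef_rot: [0.999, -0.054, 0.005, 0.006]
ft_force: [0.0, -0.1, -0.8]
width: 0.0642
```

```bash
python3 go.py "(.4103,.2602,.22)" "(.630,.042,.22)"
```

```text
t 18.33 p [0.4131 0.2607 0.0762] ang -6.1 w 0.0642 F [ 0.  -0.1 -0.8] q [ 0.25  0.38 -1.04  1.95  0.4   1.03 -1.08]
(.4103,.2602,.22) units [-0.04  0.08 -4.79] turn -0.01
(.630,.042,.22) units [ 8.02  6.53 -4.62] turn -0.01
```

Call:
carry_out --pt "1 0 0 -0.5 0" --pt "1 0 0 -0.9 0" --pt "1 0 0 -0.9 0" --pt "1 0 0 -0.9 0" --pt "1 0 0 -0.9 0" --pt "1 0 0 -0.9 0" --pt "1 0 0 -0.9 0" --pt "1 0 0 -0.5 0" --pt "1 0.4 0.33 0 0" --pt "1 0.8 0.65 0 0" --pt "1 0.8 0.65 0 0" --pt "1 0.8 0.65 0 0" --pt "1 0.8 0.65 0 0" --pt "1 0.8 0.65 0 0" --pt "1 0.8 0.65 0 0" --pt "1 0.8 0.65 0 0" --pt "1 0.8 0.65 0 0" --pt "1 0.8 0.65 0 0" --pt "1 0.4 0.33 0 0" --pt "1 0 0 0 0"

```text
time: 20.0
ee_pos: [0.6367, 0.035, 0.2874]
eef_rot: [0.999, -0.05, 0.009, 0.01]
ft_force: [-0.7, -0.1, -1.3]
width: 0.0637
```

```bash
cat >> go.py <<'E'
# foot of a cup hanging h below TCP along tool z
for h in (.076,.093,.06,.045): print("foot",h,(s["ee_pos"]+M[:,2]*h).round(4))
E
python3 go.py "(.630,.042,.12)"
```

```text
t 20.0 p [0.6367 0.035  0.2874] ang -5.7 w 0.0637 F [-0.7 -0.1 -1.3] q [ 0.52  0.48 -0.94  1.32  0.41  1.52 -0.49]
(.630,.042,.12) units [-0.35 -0.32  5.57] turn 0.08
foot 0.076 [0.6379 0.0334 0.2115]
foot 0.093 [0.6382 0.033  0.1945]
foot 0.06 [0.6376 0.0337 0.2275]
foot 0.045 [0.6374 0.034  0.2425]
```

Call:
carry_out --pt "1 -0.28 -0.26 0 0.08" --pt "1 0 0 0.5 0" --pt "1 0 0 0.9 0" --pt "1 0 0 0.9 0" --pt "1 0 0 0.9 0" --pt "1 0 0 0.9 0" --pt "1 0 0 0.6 0" --pt "1 0 0 0 0"

```text
time: 20.67
ee_pos: [0.6241, 0.0528, 0.1443]
eef_rot: [0.999, -0.051, 0.01, 0.008]
ft_force: [-0.6, -0.6, -1.5]
width: 0.064
```

```bash
python3 go.py "(.630,.042,.095)"
```

```text
t 20.67 p [0.6241 0.0528 0.1443] ang -5.8 w 0.064 F [-0.6 -0.6 -1.5] q [ 0.51  0.55 -0.91  1.55  0.48  1.25 -0.58]
(.630,.042,.095) units [0.19 0.31 1.65] turn 0.06
foot 0.076 [0.6257 0.0514 0.0683]
foot 0.093 [0.626  0.0511 0.0513]
foot 0.06 [0.6253 0.0517 0.0843]
foot 0.045 [0.625  0.052  0.0993]
```

Call:
carry_out --pt "1 0.17 0.3 0.2 0.06" --pt "1 0 0 0.5 0" --pt "1 0 0 0.5 0" --pt "1 0 0 0 0"

```text
time: 21.0
ee_pos: [0.6288, 0.0447, 0.1095]
eef_rot: [0.999, -0.052, 0.012, 0.008]
ft_force: [0.1, -0.2, -1.3]
width: 0.0641
```

```bash
python3 go.py "(.630,.042,.093)"
```

```text
t 21.0 p [0.6288 0.0447 0.1095] ang -6.0 w 0.0641 F [ 0.1 -0.2 -1.3] q [ 0.5   0.59 -0.89  1.58  0.51  1.19 -0.59]
(.630,.042,.093) units [0.04 0.08 0.55] turn 0.02
foot 0.076 [0.6306 0.0434 0.0335]
foot 0.093 [0.631  0.0431 0.0166]
foot 0.06 [0.6302 0.0437 0.0495]
foot 0.045 [0.6299 0.0439 0.0645]
```

Call:
carry_out --pt "1 -0.02 0.05 0.2 0" --pt "1 0 0 0.25 0" --pt "1 0 0 0 0"

```text
time: 21.25
ee_pos: [0.6288, 0.0433, 0.0954]
eef_rot: [0.999, -0.052, 0.013, 0.008]
ft_force: [-0.5, -0.6, -0.6]
width: 0.064
```

```bash
python3 go.py "(.630,.042,.093)"
```

```text
t 21.25 p [0.6288 0.0433 0.0954] ang -6.0 w 0.064 F [-0.5 -0.6 -0.6] q [ 0.5   0.6  -0.88  1.59  0.52  1.17 -0.6 ]
(.630,.042,.093) units [0.04 0.04 0.08] turn 0.02
foot 0.076 [0.6306 0.042  0.0194]
foot 0.093 [0.6311 0.0418 0.0024]
foot 0.06 [0.6302 0.0423 0.0354]
foot 0.045 [0.6299 0.0426 0.0504]
```

Call:
carry_out --pt "1 -0.02 0 0.1 0" --pt "1 0 0 0.02 0" --pt "-0.2 0 0 0 0" --pt "-1 0 0 0 0" --pt "-1 0 0 0 0" --pt "-1 0 0 -0.6 0" --pt "-1 0 0 -1 0" --pt "-1 0 0 -1 0" --pt "-1 0 0 -0.8 0" --pt "-1 0 0 0 0"

```text
time: 22.08
ee_pos: [0.6256, 0.0459, 0.1985]
eef_rot: [0.999, -0.052, 0.013, 0.007]
ft_force: [1.1, 0.3, 0.1]
width: 0.0866
```

```bash
python3 go.py "(.4217,-.1408,.17)"; python3 see.py green "(370,230)" "(265,180)"
```

```text
t 22.08 p [0.6256 0.0459 0.1985] ang -6.0 w 0.0866 F [1.1 0.3 0.1] q [ 0.53  0.5  -0.94  1.49  0.44  1.34 -0.54]
(.4217,-.1408,.17) units [-6.14  6.88  0.88] turn 0.03
foot 0.076 [0.6274 0.0447 0.1226]
foot 0.093 [0.6279 0.0445 0.1056]
foot 0.06 [0.627  0.045  0.1386]
foot 0.045 [0.6267 0.0452 0.1536]
green [0.6275 0.0434 0.0153] [-0.6 -0.8  0.4  1.1 -1.  -0.6  0.9  0.9]
```

Call:
carry_out --pt "-1 -0.5 0.55 0 0" --pt "-1 -0.85 0.95 0.1 0" --pt "-1 -0.85 0.95 0.15 0" --pt "-1 -0.85 0.95 0.15 0" --pt "-1 -0.85 0.95 0.15 0" --pt "-1 -0.85 0.95 0.15 0" --pt "-1 -0.85 0.95 0.15 0" --pt "-1 -0.4 0.5 0 0" --pt "-1 0 0 0 0"

```text
time: 22.93
ee_pos: [0.4097, -0.1435, 0.1546]
eef_rot: [0.999, -0.053, 0.004, 0.004]
ft_force: [-0.4, 0.7, 0.4]
width: 0.0874
```

```bash
python3 go.py "(.4217,-.1412,.058)"
```

```text
t 22.93 p [ 0.4097 -0.1435  0.1546] ang -6.1 w 0.0874 F [-0.4  0.7  0.4] q [ 1.22  0.02 -0.98  2.01  0.03  1.11  0.12]
(.4217,-.1412,.058) units [ 0.36 -0.14  3.22] turn -0.0
foot 0.076 [ 0.4103 -0.1442  0.0786]
foot 0.093 [ 0.4105 -0.1443  0.0616]
foot 0.06 [ 0.4102 -0.144   0.0946]
foot 0.045 [ 0.4101 -0.1439  0.1096]
```

Call:
carry_out --pt "-1 0.36 -0.15 0 0" --pt "-1 0 0 0 0" --pt "-1 0 0 0.9 0" --pt "-1 0 0 0.9 0" --pt "-1 0 0 0.9 0" --pt "-1 0 0 0.3 0" --pt "-1 0 0 0 0"

```text
time: 23.52
ee_pos: [0.4205, -0.1402, 0.0592]
eef_rot: [0.999, -0.054, 0.003, 0.003]
ft_force: [-0.5, 1.3, 0.5]
width: 0.0867
```

```bash
python3 go.py "(.4217,-.1412,.058)"|head -2
```

```text
t 23.52 p [ 0.4205 -0.1402  0.0592] ang -6.1 w 0.0867 F [-0.5  1.3  0.5] q [ 1.11  0.24 -0.96  2.08  0.26  0.93 -0.09]
(.4217,-.1412,.058) units [0.04 0.03 0.04] turn -0.01
```

Call:
carry_out --pt "0.6 0.03 0.03 0 0" --pt "1 0 0 0 0" --pt "1 0 0 0 0" --pt "1 0 0 0 0" --pt "1 0 0 0 0"

```text
time: 23.93
ee_pos: [0.4235, -0.1406, 0.0628]
eef_rot: [0.999, -0.053, 0.005, 0.004]
ft_force: [0.2, 0.3, -0.8]
width: 0.0645
```

```bash
python3 go.py "(.619,-.057,.2)"|head -2
```

```text
t 23.93 p [ 0.4235 -0.1406  0.0628] ang -6.0 w 0.0645 F [ 0.2  0.3 -0.8] q [ 1.11  0.24 -0.96  2.07  0.26  0.93 -0.09]
(.619,-.057,.2) units [ 6.23 -3.43 -4.53] turn 0.02
```

Call:
carry_out --pt "1 0 0 -0.5 0" --pt "1 0 0 -0.9 0" --pt "1 0 0 -0.9 0" --pt "1 0 0 -0.9 0" --pt "1 0 0 -0.9 0" --pt "1 0.4 -0.22 0 0" --pt "1 0.85 -0.47 0 0" --pt "1 0.85 -0.47 0 0" --pt "1 0.85 -0.47 0 0" --pt "1 0.85 -0.47 0 0" --pt "1 0.85 -0.47 0 0" --pt "1 0.85 -0.47 0 0" --pt "1 0.6 -0.33 0 0" --pt "1 0 0 0 0"

```text
time: 25.1
ee_pos: [0.6239, -0.0609, 0.1993]
eef_rot: [0.998, -0.06, 0.009, 0.01]
ft_force: [0.2, 0.8, -0.9]
width: 0.0639
```

```bash
sed -i 's/(.076,.093,.06,.045)/(.063,.047)/' go.py; python3 go.py "(.619,-.057,.12)"
```

```text
t 25.1 p [ 0.6239 -0.0609  0.1993] ang -6.8 w 0.0639 F [ 0.2  0.8 -0.9] q [ 0.72  0.52 -0.97  1.49  0.46  1.35 -0.4 ]
(.619,-.057,.12) units [-0.23 -0.16  2.64] turn -0.14
foot 0.063 [ 0.6249 -0.0622  0.1363]
foot 0.047 [ 0.6246 -0.0619  0.1523]
```

Call:
carry_out --pt "1 -0.17 -0.15 0 -0.14" --pt "1 0 0 0.5 0" --pt "1 0 0 0.9 0" --pt "1 0 0 0.9 0" --pt "1 0 0 0.5 0" --pt "1 0 0 0 0"

```text
time: 25.6
ee_pos: [0.6172, -0.0592, 0.1115]
eef_rot: [0.998, -0.053, 0.01, 0.012]
ft_force: [-0.4, -0.5, -0.7]
width: 0.0638
```

```bash
python3 go.py "(.619,-.057,.08)"
```

```text
t 25.6 p [ 0.6172 -0.0592  0.1115] ang -6.1 w 0.0638 F [-0.4 -0.5 -0.7] q [ 0.7   0.58 -0.93  1.6   0.52  1.2  -0.44]
(.619,-.057,.08) units [ 0.03 -0.1   1.05] turn 0.01
foot 0.063 [ 0.6184 -0.0607  0.0485]
foot 0.047 [ 0.6181 -0.0603  0.0645]
```

Call:
carry_out --pt "1 0.05 -0.13 0 0" --pt "1 0 0 0.5 0" --pt "1 0 0 0.4 0" --pt "1 0 0 0 0"

```text
time: 25.93
ee_pos: [0.6184, -0.0582, 0.0837]
eef_rot: [0.998, -0.054, 0.011, 0.013]
ft_force: [-0.7, -0.1, -1.8]
width: 0.0643
```

```bash
python3 go.py "(.619,-.057,.08)"
```

```text
t 25.93 p [ 0.6184 -0.0582  0.0837] ang -6.2 w 0.0643 F [-0.7 -0.1 -1.8] q [ 0.69  0.61 -0.91  1.62  0.55  1.15 -0.47]
(.619,-.057,.08) units [ 0.01 -0.05  0.12] turn -0.02
foot 0.063 [ 0.6197 -0.0599  0.0207]
foot 0.047 [ 0.6194 -0.0595  0.0367]
```

Call:
carry_out --pt "1 0.03 -0.1 0.05 0" --pt "1 0 0 0.1 0" --pt "1 0 0 0.02 0" --pt "-0.2 0 0 0 0" --pt "-1 0 0 0 0" --pt "-1 0 0 0 0" --pt "-1 0 0 -0.6 0" --pt "-1 0 0 -1 0" --pt "-1 0 0 -1 0" --pt "-1 0 0 -0.6 0" --pt "-1 0 0 0 0"

```text
time: 26.85
ee_pos: [0.6183, -0.0518, 0.1794]
eef_rot: [0.998, -0.054, 0.011, 0.012]
ft_force: [0.5, -0.4, -0.2]
width: 0.0863
```

```bash
python3 go.py "(.4085,-.2485,.15)"; python3 see.py yellow "(332,250)" "(300,160)"
```

```text
t 26.85 p [ 0.6183 -0.0518  0.1794] ang -6.1 w 0.0863 F [ 0.5 -0.4 -0.2] q [ 0.71  0.52 -0.97  1.53  0.47  1.31 -0.42]
(.4085,-.2485,.15) units [-6.27  7.25  1.  ] turn -0.01
foot 0.063 [ 0.6197 -0.0535  0.1164]
foot 0.047 [ 0.6193 -0.053   0.1324]
yellow [ 0.6195 -0.0553  0.0165] [-0.5 -0.7  0.6  0.7 -0.2  0.   0.3  0.1]
```

Call:
carry_out --pt "-1 -0.5 0.55 0 0" --pt "-1 -0.8 0.93 0 0" --pt "-1 -0.8 0.93 0 0" --pt "-1 -0.8 0.93 0.1 0" --pt "-1 -0.8 0.93 0.2 0" --pt "-1 -0.8 0.93 0.2 0" --pt "-1 -0.8 0.93 0.2 0" --pt "-1 -0.6 0.8 0.1 0" --pt "-1 0 0 0 0"

```text
time: 27.7
ee_pos: [0.4046, -0.2451, 0.1395]
eef_rot: [0.999, -0.053, 0.003, 0.007]
ft_force: [-0.3, -1.1, 0.1]
width: 0.087
```

```bash
python3 go.py "(.4085,-.2485,.042)"|head -2
python3 - <<'E'
from h import *
cv2.imwrite("pics/w2.png",camera("wrist"))
E
```

```text
t 27.7 p [ 0.4046 -0.2451  0.1395] ang -6.1 w 0.087 F [-0.3 -1.1  0.1] q [ 1.4   0.19 -1.02  1.94  0.19  1.1   0.19]
(.4085,-.2485,.042) units [0.12 0.05 3.25] turn 0.0
```

View pics/w2.png

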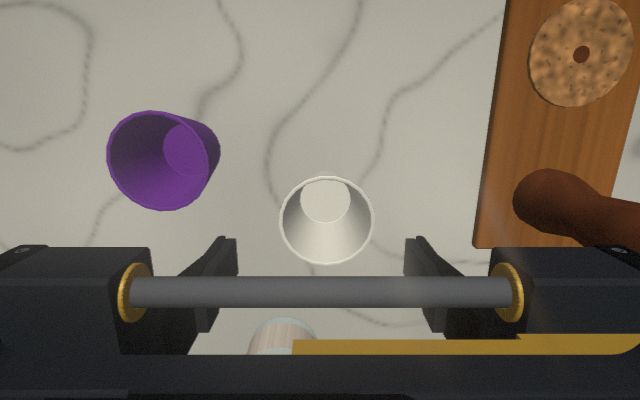

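The wrist view shows white centred between the fingers at (326,222), purple clear at (165,160), and a jar behind at (283,340). Checking the jar clearance.

```bash
python3 -c "
from h import *
print(ray('side',140+718/2.2,110+103/2.2,0).round(3),ray('side',140+718/2.2,110+90/2.2,0.).round(3), [ray('side',140+733/2.2,110+20/2.2,z).round(3).tolist() for z in(.08,.1,.12)])"
```

```text
[ 0.34  -0.381  0.   ] [ 0.351 -0.405  0.   ] [[0.364, -0.425, 0.08], [0.354, -0.391, 0.1], [0.345, -0.357, 0.12]]
```

Call:
carry_out --pt "-1 0.12 0.05 0 0" --pt "-1 0 0 0.5 0" --pt "-1 0 0 0.9 0" --pt "-1 0 0 0.9 0" --pt "-1 0 0 0.8 0" --pt "-1 0 0 0 0"

```text
time: 28.25
ee_pos: [0.4157, -0.2431, 0.0425]
eef_rot: [0.999, -0.05, 0.005, 0.007]
ft_force: [-0.9, 1.0, -0.2]
width: 0.0871
```

```bash
python3 go.py "(.4085,-.2485,.042)"|head -2
```

```text
t 28.25 p [ 0.4157 -0.2431  0.0425] ang -5.8 w 0.0871 F [-0.9  1.  -0.2] q [ 1.27  0.37 -0.94  2.01  0.39  0.93  0.03]
(.4085,-.2485,.042) units [-0.22  0.2   0.02] turn 0.07
```

Call:
carry_out --pt "-1 -0.22 0.2 0 0.07" --pt "-1 0 0 0 0" --pt "0.6 0 0 0 0" --pt "1 0 0 0 0" --pt "1 0 0 0 0" --pt "1 0 0 0 0" --pt "1 0 0 0 0"

```text
time: 28.83
ee_pos: [0.4124, -0.2474, 0.0471]
eef_rot: [0.999, -0.051, 0.008, 0.007]
ft_force: [-0.8, 0.0, -1.6]
width: 0.0648
```

```bash
python3 go.py "(.6085,-.1565,.17)"|head -2
```

```text
t 28.83 p [ 0.4124 -0.2474  0.0471] ang -5.9 w 0.0648 F [-0.8  0.  -1.6] q [ 1.29  0.36 -0.95  2.01  0.38  0.93  0.05]
(.6085,-.1565,.17) units [ 6.26 -3.63 -4.05] turn 0.05
```

Call:
carry_out --pt "1 0 0 -0.5 0" --pt "1 0 0 -0.9 0" --pt "1 0 0 -0.9 0" --pt "1 0 0 -0.9 0" --pt "1 0 0 -0.9 0" --pt "1 0 0 -0.7 0" --pt "1 0.4 -0.3 0 0" --pt "1 0.85 -0.5 0 0" --pt "1 0.85 -0.5 0 0" --pt "1 0.85 -0.5 0 0" --pt "1 0.85 -0.5 0 0" --pt "1 0.85 -0.5 0 0" --pt "1 0.85 -0.5 0 0" --pt "1 0.6 -0.3 0 0" --pt "1 0 0 0 0"

```text
time: 30.08
ee_pos: [0.6097, -0.1565, 0.1996]
eef_rot: [0.998, -0.057, 0.007, 0.011]
ft_force: [-1.6, 0.7, -0.0]
width: 0.0648
```

```bash
python3 go.py "(.6085,-.1565,.1)"
```

```text
t 30.08 p [ 0.6097 -0.1565  0.1996] ang -6.6 w 0.0648 F [-1.6  0.7 -0. ] q [ 0.88  0.53 -0.98  1.48  0.47  1.36 -0.25]
(.6085,-.1565,.1) units [-0.09 -0.06  3.32] turn -0.09
foot 0.063 [ 0.6104 -0.1579  0.1366]
foot 0.047 [ 0.6102 -0.1576  0.1526]
```

Call:
carry_out --pt "1 -0.05 -0.04 0.3 -0.09" --pt "1 0 0 0.9 0" --pt "1 0 0 0.9 0" --pt "1 0 0 0.9 0" --pt "1 0 0 0.5 0" --pt "1 0 0 0 0"

```text
time: 30.58
ee_pos: [0.6065, -0.1588, 0.0893]
eef_rot: [0.999, -0.052, 0.007, 0.011]
ft_force: [-0.6, 0.2, -1.5]
width: 0.065
```

```bash
python3 go.py "(.6085,-.1565,.064)"
```

```text
t 30.58 p [ 0.6065 -0.1588  0.0893] ang -6.0 w 0.065 F [-0.6  0.2 -1.5] q [ 0.85  0.63 -0.93  1.6   0.56  1.18 -0.3 ]
(.6085,-.1565,.064) units [ 0.04 -0.1   0.84] turn 0.02
foot 0.063 [ 0.6073 -0.1602  0.0263]
foot 0.047 [ 0.6071 -0.1599  0.0423]
```

Call:
carry_out --pt "1 0.04 -0.12 0 0" --pt "1 0 0 0.4 0" --pt "1 0 0 0.3 0" --pt "1 0 0 0 0"

```text
time: 30.92
ee_pos: [0.6072, -0.1578, 0.0684]
eef_rot: [0.998, -0.054, 0.007, 0.012]
ft_force: [0.1, 0.4, -0.7]
width: 0.0649
```

```bash
python3 go.py "(.6085,-.1565,.064)"
```

```text
t 30.92 p [ 0.6072 -0.1578  0.0684] ang -6.1 w 0.0649 F [ 0.1  0.4 -0.7] q [ 0.84  0.65 -0.91  1.61  0.58  1.15 -0.32]
(.6085,-.1565,.064) units [ 0.04 -0.05  0.15] turn -0.01
foot 0.063 [ 0.6081 -0.1593  0.0054]
foot 0.047 [ 0.6078 -0.1589  0.0214]
```

Call:
carry_out --pt "1 0.03 -0.09 0.05 0" --pt "1 0 0 0.1 0" --pt "1 0 0 0.03 0" --pt "-0.2 0 0 0 0" --pt "-1 0 0 0 0" --pt "-1 0 0 0 0" --pt "-1 0 0 -0.6 0" --pt "-1 0 0 -1 0" --pt "-1 0 0 -1 0" --pt "-1 0 0 -1 0" --pt "-1 0 0 -1 0" --pt "-1 -0.8 0 0 0" --pt "-1 -0.9 0 0 0" --pt "-1 -0.9 0 0 0" --pt "-1 -0.9 0 0 0" --pt "-1 0 0 0 0"

```text
time: 32.25
ee_pos: [0.5016, -0.1378, 0.2086]
eef_rot: [0.998, -0.052, 0.011, 0.012]
ft_force: [-0.9, -0.5, 0.8]
width: 0.0868
```

```bash
python3 go.py|head -1
python3 - <<'E'
from h import *
o={}; I={}
for n in CI:
    I[n]=camera(n)
    rs=silhouettes("tumbler_white",n); tgt=proj(n,[[.6085,-.1565,.05]])[0]
    m=min(rs,key=lambda r:np.hypot(*(np.array(r["box"][:2])-tgt)));o[n]=mbox(m["mask"]);print(m["conf"],m["box"],tgt)
print("white",fit(o,"white",.016))
seeds=dict(green=(.63,.042,.06),yellow=(.619,-.057,.056),sky=(.6405,.142,.06),navy=(.6405,.142,.15))
for c,p in seeds.items():
    b={n:mbox(colmask(I[n],c,proj(n,[p])[0])) for n in CI}
    if c in("green","yellow"): print(c,fit(b,c,.016))
    else:
        # sky: left/right/bottom only ; navy: left/right/top only
        k=[0,2,3] if c=="sky" else [0,1,2];z=.016 if c=="sky" else .061
        f=lambda q:np.r_[tuple((bb(proj(n,pts(q[0],q[1],z,.112,.021,.034)))-b[n])[k] for n in b)]
        r=least_squares(f,[.64,.142],loss="soft_l1");print(c,r.x.round(4),f(r.x).round(1))
a,b=I["scene"],I["side"]
cv2.imwrite("pics/fin.png",np.hstack([cv2.resize(a[90:330,220:490],(400,356)),cv2.resize(b[80:320,150:420],(400,356))]))
E
```

```text
t 32.25 p [ 0.5016 -0.1378  0.2086] ang -6.0 w 0.0868 F [-0.9 -0.5  0.8] q [ 1.15  0.26 -1.11  1.75  0.27  1.26 -0.13]
0.64 [283.8, 275.4, 37.8, 42.7] [287.50499495 276.32419137]
0.64 [457.9, 189.4, 36.1, 40.2] [328.89927256 139.4795099 ]
white (array([ 0.60308088, -0.15700928]), array([  -0.6,   -1.3,   -1.2,   -1.3, -119.6,  -47.4, -125. ,  -52.1]))
green (array([0.62742656, 0.04341351]), array([-0.6, -1.1,  0.5,  0.9, -1.1, -0.8,  0.9,  0.7]))
yellow (array([ 0.61953365, -0.05537719]), array([-0.5, -0.5,  0.6,  0.9, -0.2,  0.2,  0.3,  0.3]))
sky [0.6403 0.1436] [-0.7  0.1  1.9 -0.2 -0.2  1.8]
navy [0.6392 0.1439] [-2.  -0.9  0.6 -1.2 -1.3  0.5]
```

View pics/fin.png

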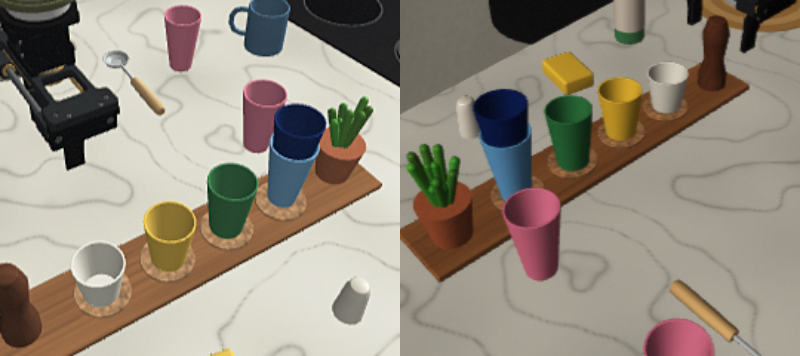

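All in order. Only white's measurement failed in the side view, where the network found another thing. Remeasuring it.

Run:
```python
from h import *
o={};C=[]
for n in CI:
    im=camera(n);u,v=proj(n,[[.6085,-.1565,.05]])[0].astype(int);hsv=cv2.cvtColor(im,cv2.COLOR_BGR2HSV)
    c=im[v-35:v+35,u-40:u+40].copy()
    m=np.zeros(im.shape[:2],np.uint8);w=cv2.inRange(hsv,(0,0,60),(179,70,255));m[v-30:v+30,u-28:u+28]=w[v-30:v+30,u-28:u+28]
    k,l,s,ce=cv2.connectedComponentsWithStats(m);j=l[v+5,u];print(n,s[j]);o[n]=mbox(l==j)
    for q,col in(((.6085,-.1565),(0,255,0)),):
        for z,r in((.016,.024),(.08,.034)):
            p=proj(n,np.c_[q[0]+r*np.cos(t),q[1]+r*np.sin(t),0*t+z])-[u-40,v-35];c5=None
            C.append((n,p,col))
    C.append((n,c))
print(fit(o,"white",.016),[fit({n:o[n]},"white",.016) for n in o])
out=[]
for n in CI:
    c=[x[1] for x in C if x[0]==n and len(x)==2][0];c=cv2.resize(c,(400,350),interpolation=cv2.INTER_CUBIC)
    for x in C:
        if x[0]==n and len(x)==3: cv2.polylines(c,[np.int32((x[1]+.5)*5)],True,x[2],1)
    out.append(c)
cv2.imwrite("pics/white.png",np.hstack(out))
```

```text
scene [ 259  246   56   51 1902]
side [ 300  109   55   47 1763]
(array([ 0.59904474, -0.16640957]), array([  1.8,   5.8, -16.7,  -0.1,  21.2,  12.6,  -5.3,   0.8])) [(array([ 0.60257269, -0.15719191]), array([  7.2,   4.6, -11.5,  -1.4])), (array([ 0.62683251, -0.15416039]), array([  9.1,  10.6, -17.7,  -1.4]))]
```

View pics/white.png

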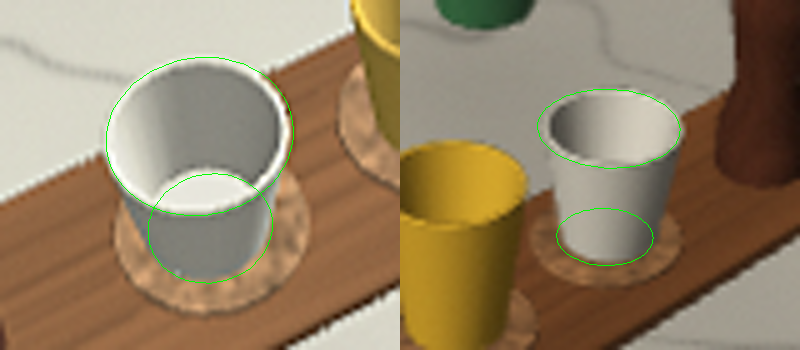

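White matches the overlay drawn at the coaster's centre to about 1 px in both views. The arm is clear, so I'm handing in.

```bash
python3 -c "
from bench import *
print(close_job())"
```

```text
the job is handed in; nothing more can be done
None
```

The tumblers are put away in order and the job is handed in, at about 33 s of the 136 s allowed. From the plant outwards they stand as sky with navy nested inside, then green, yellow and white. `close_job` gave no verdict.

| Tumbler | Distance from coaster centre | How measured |
|---|---|---|
| Sky and navy pair | about 2 mm | both cameras |
| Green | about 3 mm, the largest | both cameras |
| Yellow | about 2 mm | both cameras |
| White | within about 2 mm | projected outline compared by eye |

- **Nesting:** navy's foot measured about 60 mm above the counter, against 61 mm expected. I pressed it home with 32 N.
- **Plant and gripper:** in the pictures the plant stands where it was. The open gripper had backed off, clear of everything.
- **Checks that failed:** both automatic measurements of white. In the side view the network picked another thing, and the colour threshold ran into the counter, so white rests on the outline comparison alone.
- **Tool tilt:** the tool drifted up to about 2° off vertical during moves. I allowed for this when placing, and all the tumblers look upright.

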